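# Push a tape roll up the feed gutter to its stop

### The job

The brown tape roll has rolled down to the low end of its sloped gutter. Without gripping it or lifting it out of the gutter, push it gently up the slope with the fingertips and over the crest, so that it comes to rest against the yellow end stop and stays there when you let go; do not flick it. Leave the blue roll and everything else on the table where it is.

Things in the scene. Friction and masses are not known exactly. Their poses are not given: they have to be found in the camera images.
- brown_roll: Target: brown roll of packing tape, a smooth slippery closed cylinder of diameter 76 mm and width 48 mm, 0.11 to 0.23 kg, standing on its rim at the low end of one of the gutter's two lanes (either one; the blue roll is in the other), leaning on the low lip. The origin is its centre; y is the roll's axis, across the lane; x and z turn as it rolls.
- blue_roll: A blue roll of tape of the same size at the low end of the other lane, to be left alone. The origin is its centre.
- gutter: Aluminium gutter stand, fixed, 334 mm long, 160 mm wide, with two parallel lanes (centres at y = +44 and -44 mm). Origin on the table top under it; x points level along the lanes to the yellow end stop, z up. The floors rise at 7 degrees from x = -165 mm (height 30 mm) to the crest at x = 73 mm, then fall at 7 degrees to the stop's face at x = 161 mm. The stop's top is 93 mm high.
- ramp: The sloped floor's tilted frame: origin on the floor surface at the low lip, midway between the lanes; x up the slope, y across (lane centres at +44 and -44 mm), z square to the floor. Lanes are 54 mm wide inside 18 mm high walls; the lip is 14 mm high: a fingertip 20 to 36 mm above the floor clears both and meets the roll. Roll centre at the start: x = 29, z = 38 mm.
- crest (a point): Top of the slope, on the floor surface, midway between the lanes (x = 240 mm in the ramp's frame, 59 mm above the table). A roll whose centre has been pushed 10 mm or more past it rolls on by itself to the stop.
- seat (a point): Midway between the lanes, where the centre of a roll resting against the yellow stop is along the gutter and in height: x = 123 mm, z = 91 mm in the gutter's frame (x = 294 mm, z = 26 mm in the ramp's). The rolls' own seats are 44 mm to either side of it.
- stamp: Bystander: date stamp with a red grip and black foot, 26 x 42 x 66 mm, standing at the right. Origin under its middle.
- pen: Bystander: red and white marker pen, 135 mm long, lying at the near right. Origin under its middle.
- stone: Bystander: small grey-brown whetstone, 30 x 72 x 20 mm, behind the gutter. Origin under its middle.
- block_a: Bystander: cut puffed-rice block, 35 x 90 x 54 mm, at the left. Origin under its middle.
- block_b: Bystander: another puffed-rice block, 35 x 90 x 54 mm, at the left, nearer. Origin under its middle.
- bench_scraper: Bystander: bench scraper with a wooden bar, 109 x 135 x 22 mm, lying behind the gutter. Origin under its middle.

How it is judged:
By the outcome, as a careful person would: the job done as asked, in the order asked, and still so for the second after the job is handed in, with the robot touching nothing.
It also fails if it takes over 34 s, if anything falls off the work surface, if the arm or the gripper's body presses on something with over 40 N, if the wrist force passes 120 N, or if a joint passes its speed limit or range.

### The arm

A 6-joint arm with a two-finger parallel gripper is mounted at the origin on a cart in front of the work surface, level with it; the furniture and walls round the work are solid. World frame = base frame: x ahead of the robot, y to its left, z up, the work surface at z = 0. Lengths are in m, angles in rad, forces in N, time in s.
With the tool pointing down it reaches from about 0.425 to 0.95 m from the base axis. Payload 3.5 kg.
Tool frame: the origin (TCP) lies at the very end of the fingers, on their centre line; the grasp point (between the pads) lies 19 mm behind it; z points along the fingers, y is the line along which they close (so a half turn about z gives the same grasp; the last joint's range is limited). The gripper opens to 85 mm and grips with 20 to 120 N. Pads are 22 mm wide; open, the fingers measure 114 mm over their backs; the gripper's body (76 mm by 85 mm) begins 54 mm behind the grasp point. The pads swing forward as they close: fully open they stand 13 mm farther back than shut.
Start: joints at [1.074, 0.286, 1.577, -0, 1.279, -0.15], TCP at [0.229, 0.635, 0.231] pointing down, gripper open.
Joint ranges: [-2.77, 2.77], [-0.9, 2.22], [0.21, 2.48], [-1.53, 4.67], [0.24, 2.81], [-2.84, 2.84]. Speed limits (rad/s): [2.79, 2.79, 3.14, 3.14, 3.14, 3.14].

### API

Orientations are given as a unit quaternion [x, y, z, w].
In Python, from plant import ctrl gives the robot as it stands.
- The arm moves only by the tool carry_out, never from a script. Its argument "deltas" is one flat list of numbers, 6 for each row, row after row: the shift along the tool's x, y, z in m, then the turn, a rotation vector about the tool's x, y, z in rad. A call has 1 to 5 rows; each row is the pose to reach, as a shift and turn from the pose commanded when the call began, along the tool's axes at that moment; what a row does not reach only later rows make up. A row lasts 1/8 s, in which the tool goes at most 62.5 mm and 10.7 degrees, less where a joint would pass 70% of its speed; a pose out of reach is approached as far as the arm can. A call with a gripper value outside its range is refused whole. "grip" is the opening in per cent of the stroke, from 0 (shut) to 100 (fully open), set as the call begins (left out, the last holds). The fingers move at their own pace and stop on an object; "grip_force" is the grip in N (left out, the last holds). Time passes only in rows, so rows that repeat a pose let the fingers close. It gives the time, the measured TCP pose, the force, the opening and the grip force at its end, in the units of the state.
- ctrl.get_state(): the state, without advancing time (a new reading comes with each control period).
- ctrl.read_camera(name): name is "side" or "top" or "wrist"; returns (picture, depth): 480x640x3 uint8, red, green, blue; 480x640 float32, m along the optical axis (not along the pixel's ray), 0 where there is no reading.
- ctrl.camera_model(name): a dict with "intrinsics" (3x3 intrinsics, pixels), "extrinsics" (4x4, takes a point from world to camera coordinates); the wrist camera has in their place "hand_eye" (4x4, takes a point from camera to tool coordinates, whose origin is the TCP and whose axes are the flange's). Camera axes: x right, y down, z forward; pixel columns grow to the right and rows downward; lengths in m; the calibration is good to about 2 mm. The wrist camera is an equidistant fisheye: a pixel r from the principal point sees the ray r / f radians off the axis. A picture is of the moment at which its call begins: read the wrist's pose just before it. camera_model takes no time and is no camera call.
- ctrl.sign_off(): hands the job in; it is judged then, once.
Trained networks look in the newest picture that a camera, given by its name, has taken for a name from the list of things; names that differ only in an ending like _2 or _b are one class to them, and where a whole thing is asked for, a point or a joint stands for the part that bears it (a point fixed in the world has none). Each returns a list of dicts, best first, with "score" (0 to 1); they miss things now and then, are a little off and sometimes report something else, mostly with a low value. They report only what shows in the picture. A call takes as long as a camera call.
- ctrl.find_in(camera, query): "uv" ([column, row] in pixels, amid what is visible of it).
The state is a dict: "time": time; "qpos": joint angles; "dq": joint speeds; "joint_efforts": joint torques, N m; "eef_pos": TCP position; "tcp_rot": TCP orientation; "contact_force": force on the tool from outside, world axes, zero at the start; "wrist_torque": the same for the moment, N m; "opening": opening from 0.0 (shut) to 1.0 (fully open); "finger_force": force on a finger pad.
Only numpy, scipy, OpenCV 4.12 (cv2) and the standard library are available. Lean on these libraries where they do the work, as an engineer would, in place of code of your own. Each camera call takes 0.05 s, during which the arm holds its last target. There are 200 camera calls.

## Working session

There is one attempt and no reset: what is moved stays moved. The work goes in short steps, Python scripts to look and compute and a tool call to move; the robot and the scene stay as the last step left them, time stands still between calls to the robot, and variables do not carry over. Pictures are saved under pics/ and viewed, at most 10 in all, crops included, and the job is handed in when it is done.

Besides the shell and the picture viewer there is one more tool, called after "Request:" as name(argument=value, ...), one argument or row to a line, values as JSON. carry_out: Moves the arm, as the interface text tells. Its arguments: {"type":"object","properties":{"deltas":{"type":"array"},"grip":{"type":"number"},"grip_force":{"type":"number"}},"required":["deltas"]}

```bash
mkdir -p pics; cat > h.py <<'E'
import numpy as np,cv2
from plant import ctrl
from scipy.spatial.transform import Rotation as R
def cloud(name):
    p,d=ctrl.read_camera(name);m=ctrl.camera_model(name);K=np.array(m["intrinsics"]);E=np.linalg.inv(np.array(m["extrinsics"]))
    v,u=np.mgrid[:480,:640];c=np.stack([(u-K[0,2])/K[0,0]*d,(v-K[1,2])/K[1,1]*d,d],-1)
    return p,d,c@E[:3,:3].T+E[:3,3]
E
python3 - <<'E'
from h import *
for n in("top","side"):
    p,d,w=cloud(n);cv2.imwrite(f"pics/{n}0.png",p[...,::-1]);np.save(n,w)
    np.save(n+"d",d);np.save(n+"p",p)
    for q in("brown_roll","blue_roll","gutter"):
        for r in ctrl.find_in(n,q)[:2]:
            u,v=map(int,r["uv"]);print(n,q,r["score"],u,v,w[v,u].round(3))
s=ctrl.get_state();print(s["time"],s["eef_pos"],s["tcp_rot"])
E
```

```text
top brown_roll 0.85 269 264 [0.515 0.144 0.107]
top blue_roll 0.91 278 229 [0.6   0.124 0.108]
top gutter 0.77 346 252 [ 0.558 -0.046 -0.   ]
top gutter 0.62 176 282 [0.471 0.379 0.052]
side brown_roll 0.72 276 229 [0.513 0.098 0.085]
side gutter 0.56 315 271 [ 0.538 -0.105  0.076]
side gutter 0.46 273 194 [0.591 0.37  0.049]
0.4 [0.22934092 0.63471877 0.23110282] [ 1.72524018e-01  9.85005293e-01 -1.82087041e-04 -5.95586309e-05]
```

View pics/top0.png

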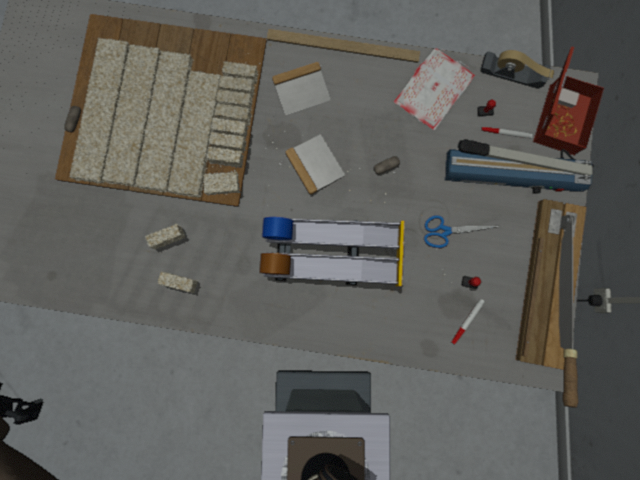

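View pics/side0.png

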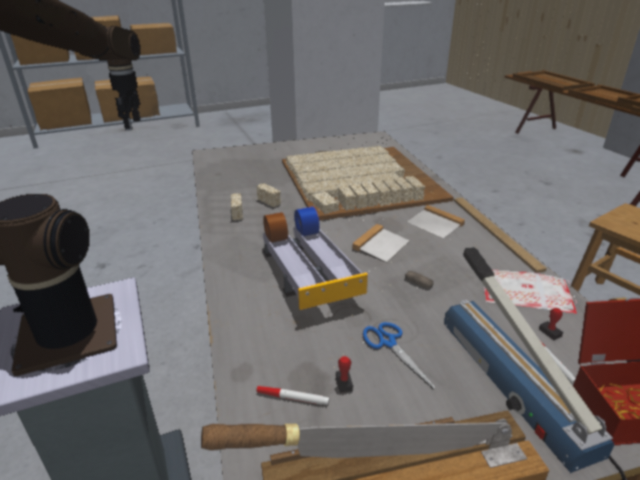

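The top view shows the gutter running right, from rolls (brown at 275,264; blue at 278,229) to the yellow stop at column 402. Brown is in the near lane. The side view agrees. Next I'll fit the gutter pose.

```bash
python3 - <<'E'
from h import *
w=np.load("top.npy");p=np.load("topp.npy");d=np.load("topd.npy")
hsv=cv2.cvtColor(p,cv2.COLOR_RGB2HSV);v,u=np.mgrid[:480,:640]
box=(u>255)&(u<412)&(v>210)&(v<295)&(d>0)
yel=box&(hsv[...,0]>20)&(hsv[...,0]<35)&(hsv[...,1]>150)&(u>390)&(w[...,2]>.08)
print("stop",yel.sum(),w[yel].mean(0).round(4),w[yel].min(0).round(3),w[yel].max(0).round(3))
br=box&(u<300)&(v>245)&(w[...,2]>.09); bl=box&(u<300)&(v<245)&(w[...,2]>.09)
for n,m in(("brown",br),("blue",bl)):
    q=w[m];print(n,m.sum(),np.median(q,0).round(4),q.min(0).round(3),q.max(0).round(3))
    c,s,a=cv2.minAreaRect((q[:,:2]*1000).astype(np.float32));print(c,s,a)
al=box&(w[...,2]>.025)&(w[...,2]<.1)&~yel
c,s,a=cv2.minAreaRect((w[al|yel|br|bl][:,:2]*1000).astype(np.float32));print("all",c,s,a)
c,s,a=cv2.minAreaRect((w[yel][:,:2]*1000).astype(np.float32));print("yel",c,s,a)
for lane in(0,1):
  pts=[]
  for uu in range(310,385,15):
    col=np.where(al[:,uu])[0]; print(uu,col.min(),col.max(),w[col.min(),uu].round(3),w[col.max(),uu].round(3)) if lane==0 else 0
E
```

```text
stop 256 [ 0.5475 -0.1731  0.0919] [ 0.47 -0.18  0.08] [ 0.627 -0.166  0.1  ]
brown 538 [0.5178 0.1315 0.1041] [0.494 0.099 0.09 ] [0.542 0.166 0.113]
(518.314453125, 132.4881134033203) (65.94316101074219, 48.11920928955078) 87.74427795410156
blue 531 [0.6049 0.1274 0.1042] [0.581 0.096 0.09 ] [0.631 0.162 0.114]
(605.970458984375, 129.32888793945312) (66.77729797363281, 48.27866744995117) 87.79351806640625
all (556.847900390625, -6.3829498291015625) (350.39691162109375, 159.9608154296875) 87.38075256347656
yel (548.5848388671875, -174.33853149414062) (10.532854080200195, 156.7134246826172) 87.60212707519531
310 220 278 [0.631 0.048 0.06 ] [0.485 0.046 0.06 ]
325 220 279 [0.631 0.011 0.06 ] [0.483 0.009 0.066]
340 221 280 [ 0.628 -0.027  0.069] [ 0.481 -0.028  0.067]
355 221 281 [ 0.628 -0.064  0.074] [ 0.48  -0.065  0.063]
370 222 282 [ 0.625 -0.1    0.082] [ 0.478 -0.104  0.052]
```

Request:
carry_out(
  deltas=[-0.0418,-0.0296,0.0,0,0,0.1265,-0.0836,-0.0592,0.0,0,0,0.253,-0.1254,-0.0888,0.0,0,0,0.3795,-0.1672,-0.1184,0.0,0,0,0.506,-0.209,-0.148,0.0,0,0,0.6325],
  grip=0,
)

```text
time: 1.02
eef_pos: [0.3764, 0.4232, 0.2316]
tcp_rot: [0.472, 0.882, 0.0, 0.0]
contact_force: [0.6, 0.3, -0.3]
opening: 0.0
finger_force: 0.0
```

```bash
cat > go.py <<'E'
import sys
from h import *
# target x y z, yaw of tool y axis (deg) -> tool-frame delta
s=ctrl.get_state();Rm=R.from_quat(s["tcp_rot"]);t=np.array([float(a) for a in sys.argv[1:4]])
y=np.radians(-2.4);Y=np.array([np.cos(y),np.sin(y),0]);Z=np.array([0,0,-1.]);T=R.from_matrix(np.stack([np.cross(Y,Z),Y,Z],1))
print(s["time"],s["eef_pos"].round(4) if hasattr(s["eef_pos"],"round") else s["eef_pos"],"F",np.round(s["contact_force"],2),s["opening"])
print("d",(Rm.inv().apply(t-s["eef_pos"])).round(4),"rot",(Rm.inv()*T).as_rotvec().round(4))
E
python3 go.py .5215 .215 .13
```

```text
1.025 [0.3764 0.4232 0.2316] F [ 0.58  0.29 -0.28] 0.0004814975329250698
d [-0.2537  0.0053  0.1016] rot [ 7.000e-04 -2.000e-04  6.294e-01]
```

Request:
carry_out(
  deltas=[-0.052,0.001,0.01,0,0,0.126,-0.104,0.002,0.03,0,0,0.252,-0.155,0.003,0.055,0,0,0.378,-0.205,0.004,0.08,0,0,0.504,-0.254,0.005,0.102,0,0,0.629],
)

```text
time: 1.65
eef_pos: [0.5222, 0.215, 0.1287]
tcp_rot: [0.722, 0.692, 0.0, 0.0]
contact_force: [-0.2, 0.6, 0.9]
opening: -0.002
finger_force: 0.0
```

```bash
python3 go.py .5215 .20 .054; python3 - <<'E'
from h import *
p,d=ctrl.read_camera("wrist");cv2.imwrite("pics/w1.png",p[...,::-1])
E
```

```text
1.65 [0.5222 0.215  0.1287] F [-0.2   0.61  0.88] -0.0023613725149082897
d [-0.0151 -0.0001  0.0747] rot [ 0.0004 -0.0001  0.0001]
```

View pics/w1.png

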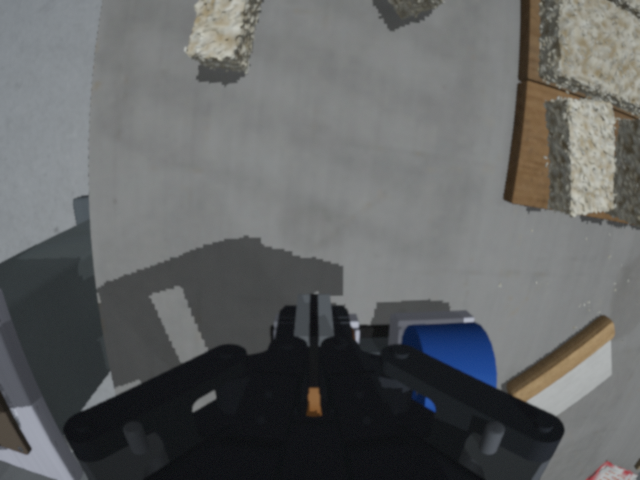

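The wrist view shows the fingers centred on the brown roll, with brown visible in the finger gap at (314,402), and the blue roll clear to the side at (450,360). I'll descend behind the roll.

Request:
carry_out(
  deltas=[0,0,0.025,0,0,0,-0.003,0,0.05,0,0,0,-0.01,0,0.075,0,0,0,-0.02,0,0.075,0,0,0,-0.027,0,0.075,0,0,0],
)

```text
time: 2.33
eef_pos: [0.5211, 0.1892, 0.0554]
tcp_rot: [0.72, 0.694, 0.001, 0.0]
contact_force: [-0.1, -0.8, 0.8]
opening: 0.002
finger_force: 0.0
```

```bash
python3 go.py .5075 -.1 .080; python3 - <<'E'
from h import *
p,d=ctrl.read_camera("side");cv2.imwrite("pics/s1.png",cv2.resize(p[180:320,220:400,::-1],None,fx=4,fy=4))
E
```

```text
2.325 [0.5211 0.1892 0.0554] F [-0.12 -0.82  0.78] 0.0015334180123518669
d [-0.2895 -0.0027 -0.0247] rot [ 0.0014 -0.0003  0.0044]
```

View pics/s1.png

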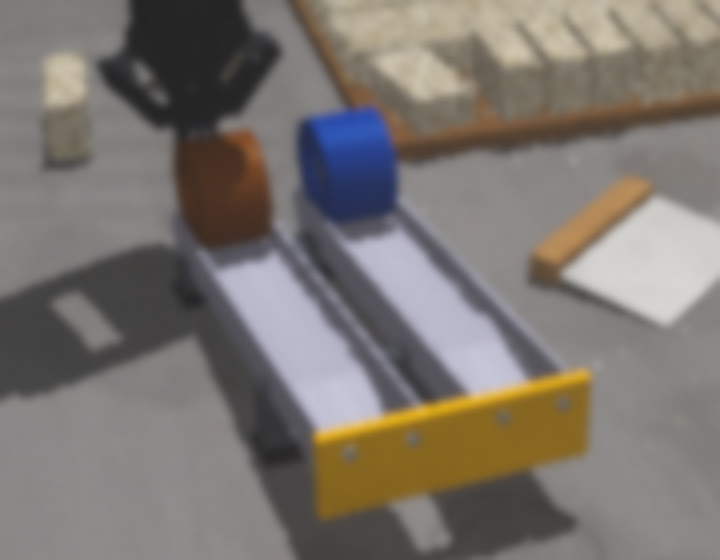

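The side view shows the fingers behind the brown roll (crop 200,130), centred in its lane. I'll start the push.

Request:
carry_out(
  deltas=[-0.003,0,0,0,0,0,-0.008,0,-0.0005,0,0,0,-0.014,0,-0.0012,0,0,0,-0.021,0,-0.002,0,0,0,-0.028,0,-0.0028,0,0,0],
)

```text
time: 3.0
eef_pos: [0.5194, 0.1611, 0.0572]
tcp_rot: [0.72, 0.694, 0.0, 0.0]
contact_force: [0.2, 1.1, -0.1]
opening: -0.002
finger_force: 0.3
```

Request:
carry_out(
  deltas=[-0.007,0,-0.0009,0,0,0,-0.014,0,-0.0017,0,0,0,-0.021,0,-0.0026,0,0,0,-0.028,0,-0.0034,0,0,0,-0.035,0,-0.0043,0,0,0],
)

```text
time: 3.62
eef_pos: [0.518, 0.1261, 0.0615]
tcp_rot: [0.72, 0.694, -0.0, 0.0]
contact_force: [0.4, -0.1, 0.6]
opening: 0.003
finger_force: 0.3
```

```bash
python3 go.py .5108 -.06 .080; python3 - <<'E'
from h import *
p,d=ctrl.read_camera("side");cv2.imwrite("pics/s2.png",cv2.resize(p[180:320,220:400,::-1],None,fx=4,fy=4))
E
```

```text
3.625 [0.518  0.1261 0.0615] F [ 0.42 -0.09  0.56] 0.0031560013498158697
d [-0.1863 -0.0002 -0.0185] rot [-0.      0.      0.0044]
```

View pics/s2.png

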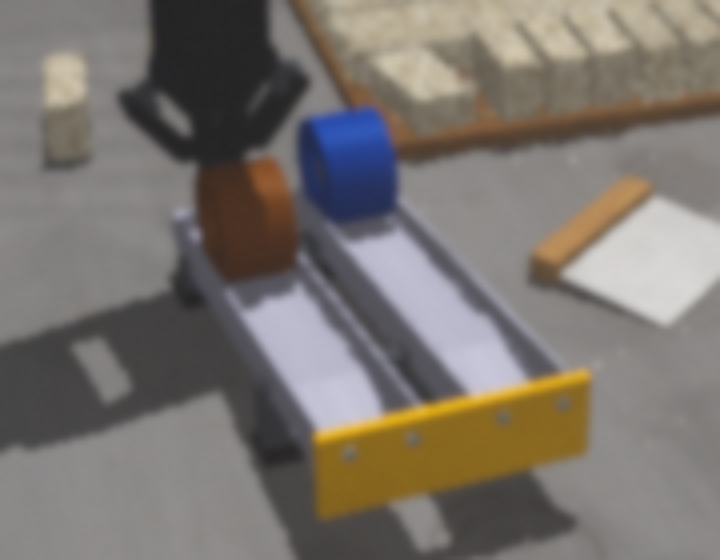

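The roll is moving up the lane with the fingers, now at crop (245,220). I'll keep pushing.

Request:
carry_out(
  deltas=[-0.007,0,-0.0008,0,0,0,-0.014,0,-0.0016,0,0,0,-0.021,0,-0.0025,0,0,0,-0.028,0,-0.0034,0,0,0,-0.035,0,-0.0042,0,0,0],
)

```text
time: 4.3
eef_pos: [0.5167, 0.0911, 0.0657]
tcp_rot: [0.72, 0.694, 0.0, 0.0]
contact_force: [-0.5, 0.7, 0.3]
opening: -0.001
finger_force: 0.3
```

Request:
carry_out(
  deltas=[-0.007,0,-0.0008,0,0,0,-0.014,0,-0.0016,0,0,0,-0.021,0,-0.0025,0,0,0,-0.028,0,-0.0034,0,0,0,-0.035,0,-0.0042,0,0,0],
)

```text
time: 4.92
eef_pos: [0.5154, 0.0562, 0.0699]
tcp_rot: [0.72, 0.694, 0.0, 0.0]
contact_force: [-0.5, -0.1, -0.0]
opening: -0.004
finger_force: 0.3
```

Request:
carry_out(
  deltas=[-0.007,0,-0.0008,0,0,0,-0.014,0,-0.0016,0,0,0,-0.021,0,-0.0025,0,0,0,-0.028,0,-0.0034,0,0,0,-0.035,0,-0.0042,0,0,0],
)

```text
time: 5.55
eef_pos: [0.5141, 0.0212, 0.0741]
tcp_rot: [0.72, 0.694, -0.0, -0.0]
contact_force: [0.1, 0.4, 0.1]
opening: -0.002
finger_force: 0.3
```

```bash
python3 go.py .5110 -.05 .080; python3 - <<'E'
from h import *
p,d=ctrl.read_camera("side");cv2.imwrite("pics/s3.png",cv2.resize(p[180:320,220:400,::-1],None,fx=4,fy=4))
E
```

```text
5.55 [0.5141 0.0212 0.0741] F [0.12 0.41 0.15] -0.0018829808076845512
d [-0.0713 -0.0004 -0.0059] rot [-0.      0.      0.0044]
```

View pics/s3.png

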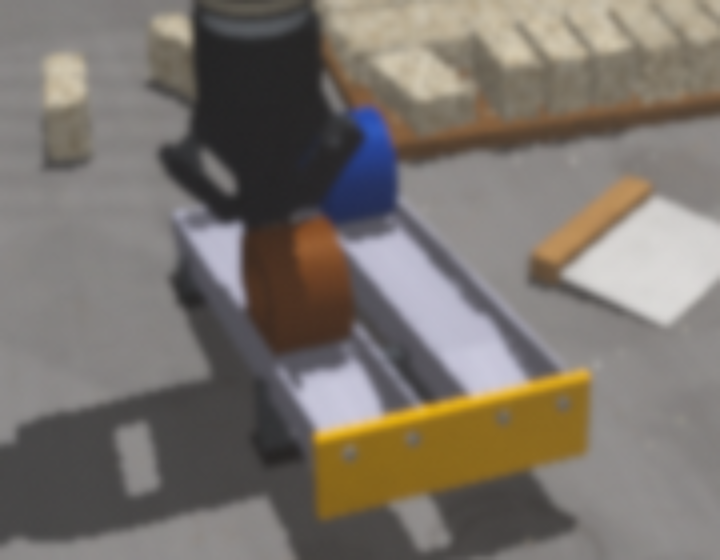

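Request:
carry_out(
  deltas=[-0.0065,0,-0.0008,0,0,0,-0.013,0,-0.0016,0,0,0,-0.0195,0,-0.0024,0,0,0,-0.0255,0,-0.0031,0,0,0,-0.031,0,-0.0038,0,0,0],
)

```text
time: 6.22
eef_pos: [0.5129, -0.0097, 0.0779]
tcp_rot: [0.72, 0.694, 0.0, -0.0]
contact_force: [0.1, 1.1, -0.2]
opening: -0.0
finger_force: 0.3
```

Request:
carry_out(
  deltas=[-0.005,0,-0.0006,0,0,0,-0.01,0,-0.0012,0,0,0,-0.0145,0,-0.0018,0,0,0,-0.019,0,-0.0023,0,0,0,-0.023,0,-0.0026,0,0,0],
)

```text
time: 6.85
eef_pos: [0.5121, -0.0327, 0.0804]
tcp_rot: [0.72, 0.694, -0.0, 0.0]
contact_force: [-0.4, -0.6, 0.6]
opening: 0.001
finger_force: 0.0
```

Request:
carry_out(
  deltas=[-0.004,0,0,0,0,0,-0.008,0,0,0,0,0,-0.012,0,0,0,0,0,-0.016,0,0,0,0,0,-0.02,0,0,0,0,0],
)

```text
time: 7.48
eef_pos: [0.5113, -0.0525, 0.0804]
tcp_rot: [0.72, 0.694, -0.0, -0.0]
contact_force: [-1.1, 0.2, -0.2]
opening: -0.002
finger_force: 0.0
```

```bash
python3 go.py .5110 -.07 .080; python3 - <<'E'
from h import *
p,d=ctrl.read_camera("side");cv2.imwrite("pics/s4.png",cv2.resize(p[180:320,220:400,::-1],None,fx=4,fy=4))
E
```

```text
7.475 [ 0.5113 -0.0525  0.0804] F [-1.1   0.22 -0.16] -0.002180934054344139
d [-0.0175  0.0003  0.0004] rot [-0.      0.      0.0044]
```

View pics/s4.png

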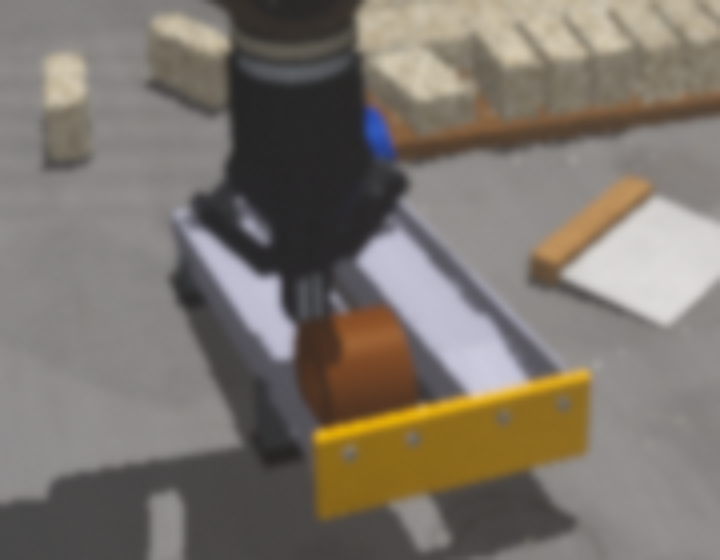

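The roll has gone over the crest and sits at the stop, crop (355,365). I'll back off and lift.

Request:
carry_out(
  deltas=[0.015,0,-0.002,0,0,0,0.03,0,-0.02,0,0,0,0.04,0,-0.06,0,0,0,0.05,0,-0.1,0,0,0,0.06,0,-0.14,0,0,0],
)

```text
time: 8.15
eef_pos: [0.5135, 0.0094, 0.2232]
tcp_rot: [0.72, 0.694, 0.001, 0.001]
contact_force: [-0.3, 0.2, 0.6]
opening: 0.003
finger_force: 0.0
```

Request:
carry_out(
  deltas=[0.05,0,-0.02,0,0,0,0.1,0,-0.03,0,0,0,0.15,0,-0.03,0,0,0,0.18,0,-0.03,0,0,0,0.18,0,-0.03,0,0,0],
)

```text
time: 8.78
eef_pos: [0.5197, 0.1905, 0.2518]
tcp_rot: [0.719, 0.695, 0.001, 0.0]
contact_force: [-0.0, -0.6, -0.7]
opening: 0.001
finger_force: 0.0
```

```bash
python3 - <<'E'
from h import *
p,d,w=cloud("side");cv2.imwrite("pics/s5.png",cv2.resize(p[180:320,220:400,::-1],None,fx=4,fy=4))
p,d,w=cloud("top");v,u=np.mgrid[:480,:640]
hsv=cv2.cvtColor(p,cv2.COLOR_RGB2HSV)
m=(u>300)&(u<412)&(v>240)&(v<295)&(w[...,2]>.1)&(w[...,2]<.14)
print(m.sum(),np.median(w[m],0),w[m].min(0),w[m].max(0),ctrl.get_state()["time"])
E
```

```text
626 [ 0.50836687 -0.12629794  0.12429729] [ 0.48342965 -0.17523479  0.1000482 ] [ 0.55919    -0.09327577  0.13569792] 8.875
```

View pics/s5.png

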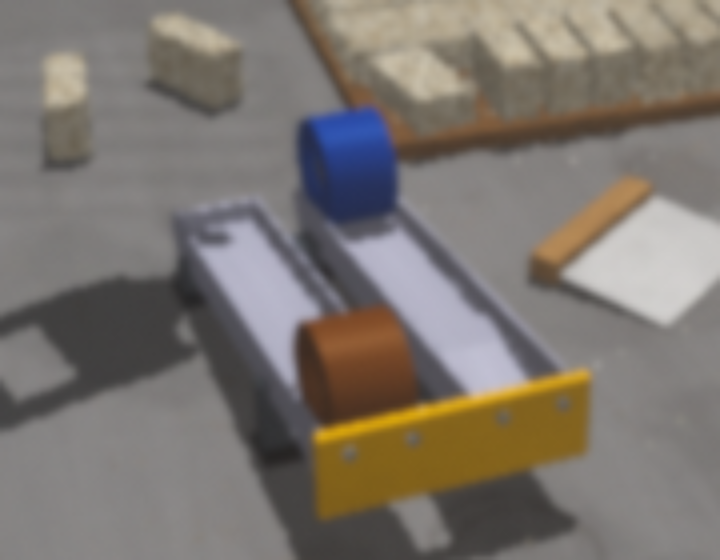

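The brown roll rests against the yellow stop at crop (355,365), unchanged since release. The blue roll is untouched and the arm is clear.

```bash
python3 -c "
from plant import ctrl
print(ctrl.sign_off())"
```

```text
the job is handed in; nothing more can be done
None
```

I pushed the brown roll up its lane and over the crest with the closed fingertips. It was resting against the yellow stop when I handed the job in at about 9 s; the blue roll had not moved and the arm was clear.

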